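Stand the bottle up, load the mixer and switch it on

TASK

Get the amber bottle mixing: stand it upright on the bench and let go of it, then take it again from above by its white cap and lower it upright into the blue cradle of the mixer. When it stands there by itself, flip the mixer's bat switch over to the green-dot side. Do not drop or topple the bottle, keep the mixer off until it is loaded, and leave the rack, the tip box and the jar where they are.

Things in the scene. Friction and masses are not known exactly. Their poses are not given: they have to be found in the camera images.
- bottle: Amber square bottle with a white label round its body and a white round screw cap, 131 mm tall; loose, 0.17 to 0.35 kg. Body 52 x 52 mm and 90 mm high with rounded edges, then a short shoulder and neck (30 mm across), then the cap, 38 mm across, from 103 to 131 mm. Origin at the centre of its underside; its z axis runs up through the cap. At the start it lies on a side face on the bench, its z level and pointing roughly towards the robot (within about 25 degrees).
- bottle_cap (a point): Middle of the bottle's white cap, on the bottle's axis, 117 mm from the underside.
- mixer: White bench mixer that does not move, base 250 mm (its x) by 150 mm (its y) by 50 mm high, with a blue square cradle towards its +x end and a bat switch on a dark panel towards its -x end. Origin at the centre of its underside on the bench; z up.
- mixer_plate (a point): Centre of the flat black rubber plate inside the cradle, where the bottle's underside is to rest; 54 mm above the bench, axes parallel to the mixer's. The cradle is open on top and 94 mm square inside, its walls 6 mm thick, and their tops are 46 mm above the plate (100 mm above the bench).
- switch_pivot (a point): Point about which the bat of the switch swings, 52 mm above the bench and 140 mm from the plate's centre towards the mixer's -x; axes parallel to the mixer's. The bat swings in the upright plane along the mixer's y. A green dot on the panel lies 45 mm to +y (on), a red dot 45 mm to -y (off).
- bat_tip (a point): Tip of the steel bat, 62 mm from the pivot. The bat is round, 8 mm across at the pivot, 17 mm across near the tip; nothing stands within 70 mm of the pivot at that height.
- bat (a joint): Angle of the bat switch, rad: 0 = off, leaning 0.45 rad from upright towards the red dot (-y of the mixer); 0.45 = upright; 0.9 = on, leaning 0.45 rad towards the green dot. It acts over its centre: about 2 N at 45 mm from the pivot starts it from a stop, less as it nears the centre; past the centre it falls to the other stop by itself, short of the centre it falls back.
- rack: Bystander: blue open tube rack, 75 x 170 mm and 60 mm high, loose; origin at the centre of its underside.
- tipbox: Bystander: white tip box with a yellow lid, 85 x 120 mm and 53 mm high, loose; origin at the centre of its underside.
- jar: Bystander: small orange jar with a white lid, 42 mm across and 62 mm high, loose; origin at the centre of its underside.

How it is judged:
By the outcome, as a careful person would: the job done as asked, in the order asked, and still so for the second after the job is handed in, with the robot touching nothing.
It also fails if it takes over 70 s, if anything falls off the work surface, if the arm or the gripper's body presses on something with over 40 N, if the wrist force passes 120 N, or if a joint passes its speed limit or range.

ROBOT

A 6-joint arm with a two-finger parallel gripper is mounted at the origin on the work surface. World frame = base frame: x ahead of the robot, y to its left, z up, the work surface at z = 0. Lengths are in mm, angles in rad, forces in N, time in s.
With the tool pointing down it reaches from about 275 to 1000 mm from the base axis. Payload 8.4 kg.
Tool frame: the origin (TCP) lies between the finger pads; the fingertips stand 11 mm ahead of it and the grasp point (between the pads) lies 8 mm behind it; z points along the fingers, y is the direction in which the jaws open and shut (so a half turn about z gives the same grasp; the last joint's range is limited). The gripper opens to 85 mm and grips with 20 to 120 N. Pads are 22 mm wide; open, the fingers measure 114 mm over their backs; the gripper's body (76 mm by 85 mm) begins 54 mm behind the grasp point. The pads swing forward as they close: fully open they stand 13 mm farther back than shut.
Start: joints at [1.333, 0.353, 1.633, -0, 1.155, -0.002], TCP at [146.011, 607.708, 242.281] pointing down, gripper open.
Joint ranges: [-2.63, 2.63], [-0.92, 2.1], [0.06, 2.66], [-1.3, 4.44], [0, 2.69], [-3.02, 3.02]. Speed limits (rad/s): [2.22, 2.22, 2.79, 3.14, 3.14, 3.14].

INTERFACE

Orientations are given as [roll, pitch, yaw] about the fixed x, y, z axes, in that order (R = Rz(yaw) Ry(pitch) Rx(roll)).
In Python, from rig import r, eyes gives the robot as it stands. The module is installed in compiled form; this text tells all that it offers.
- The arm moves only by the tool servo_tool, never from a script. Its argument "rows" is a list of rows, each a list of 3 entries, a list of its own where there are three numbers: the shift along the world's x, y, z in cm, then the turn about the world's z in rad, then the finger opening in cm, from 0 to 8.54. A call has 1 to 5 rows; each row shifts and turns the commanded pose from where the row before left it; what a row does not reach is not made up. A row lasts 1/12 s, in which the tool goes at most 41.7 mm and 7.16 degrees, less where a joint would pass 70% of its speed; a pose out of reach is approached as far as the arm can. A call is refused whole if a number of a shift passes 4.17 or a number of a turn 0.125, either way. A call with a gripper value outside its range is refused whole. The fingers move at their own pace and stop on an object; "squeeze" is the grip in N (left out, the last holds). Time passes only in rows, so rows that do not move let the fingers close. It gives the time, the measured TCP pose, the force and the opening at its end, in the units of the state.
- r.sense(): the state, without advancing time (a new reading comes with each control period).
- eyes.grab_frame(name): name is "scene" or "top"; returns a dict with "frame" (480x640x3 uint8, red, green, blue), "depth" (480x640 float32, mm along the optical axis (not along the pixel's ray), 0 where there is no reading), "vertical_fov" (degrees; the focal length in pixels is half the picture's height over the tangent of half this angle, whatever the lens; pixels are square), "cx", "cy" (the principal point, pixels), "D" ([k1, k2, p1, p2, k3] as OpenCV has them; the pictures are not rectified), "camera_from_world" (4x4, takes a point from world to camera coordinates). Camera axes: x right, y down, z forward; pixel columns grow to the right and rows downward; lengths in mm; the calibration is good to about 2 mm. A picture is of the moment at which its call begins.
- r.sign_off(): hands the job in, once; it reports no verdict.
The state is a dict: "clock": time; "qpos": joint angles; "qvel": joint speeds; "joint_efforts": joint torques, N m; "eef_pos": TCP position; "tcp_rot": TCP orientation; "contact_force": force on the tool from outside, world axes, zero at the start; "wrist_torque": the same for the moment, N m; "opening": opening from 0.0 (shut) to 1.0 (fully open).
Only numpy, scipy, OpenCV 4.12 (cv2) and the standard library are available. Lean on these libraries where they do the work, as an engineer would, in place of code of your own. Each camera call takes 0.05 s, during which the arm holds its last target.

## Working session

There is one attempt and no reset: what is moved stays moved. The work goes in short steps, Python scripts to look and compute and a tool call to move; the robot and the scene stay as the last step left them, time stands still between calls to the robot, and variables do not carry over. Pictures are saved under pics/ and viewed, and the job is handed in when it is done.

Besides the shell and the picture viewer there is one more tool, called after "Request:" as a command line: name --argument value ..., lists and objects as JSON in quotes. servo_tool: Moves the arm, as the interface text tells. Its arguments: {"type":"object","properties":{"rows":{"type":"array"},"squeeze":{"type":"number"}},"required":["rows"]}

```bash
mkdir -p pics; cat > h.py <<'E'
import numpy as np, cv2
from rig import r, eyes
def grab(n):
    f=eyes.grab_frame(n); f['f']=240/np.tan(np.radians(f['vertical_fov'])/2)
    f['K']=np.array([[f['f'],0,f['cx']],[0,f['f'],f['cy']],[0,0,1.]]); f['D']=np.array(f['D'],float)
    f['T']=np.array(f['camera_from_world']); return f
def save(f,n): cv2.imwrite('pics/'+n,cv2.cvtColor(f['frame'],cv2.COLOR_RGB2BGR))
def ray(f,uv):
    p=cv2.undistortPoints(np.array(uv,float).reshape(-1,1,2),f['K'],f['D']).reshape(-1,2)
    d=np.c_[p,np.ones(len(p))]; R=f['T'][:3,:3]; return -R.T@f['T'][:3,3], d@R
def onplane(f,uv,z):
    o,d=ray(f,uv); return o+d*((z-o[2])/d[:,2])[:,None]
def cloud(f):
    v,u=np.mgrid[0:480,0:640]; uv=np.stack([u,v],-1).reshape(-1,2).astype(float)
    o,d=ray(f,uv); return (o+d*f['depth'].reshape(-1,1)).reshape(480,640,3)
E
python3 - <<'E'
from h import *
for n in('scene','top'):
    f=grab(n); save(f,n+'0.png'); print(n,f['vertical_fov'],f['D'],f['T'].round(2).tolist(),(f['depth']>0).mean())
s=r.sense(); print(s)
E
```

```text
scene 47.07531144230937 [-0.04742401  0.          0.          0.          0.        ] [[0.51, 0.86, -0.02, -311.47], [0.5, -0.32, -0.8, -239.16], [-0.69, 0.4, -0.6, 1825.94], [0.0, 0.0, 0.0, 1.0]] 0.995634765625
top 56.371935687832554 [-0.07972533  0.          0.          0.          0.        ] [[-0.0, -1.0, -0.0, -16.42], [-1.0, 0.0, -0.04, 618.97], [0.04, 0.0, -1.0, 1123.01], [0.0, 0.0, 0.0, 1.0]] 0.995986328125
{'clock': 0.1, 'qpos': array([ 1.33259184e+00,  3.53613745e-01,  1.63404060e+00, -1.74613937e-05,
        1.15518576e+00, -2.42860597e-03]), 'qvel': array([ 4.65939507e-05,  1.27311839e-04, -1.68752583e-03,  1.59019432e-03,
       -2.67614769e-04, -1.17685795e-03]), 'joint_efforts': array([ 3.76668158e-04, -6.06353760e+01, -3.42820108e+01,  1.54266295e-04,
        3.96523959e-03,  2.12700535e-06]), 'eef_pos': array([145.92665534, 607.31460061, 241.62317015]), 'tcp_rot': array([-3.14034517e+00,  1.29364891e-05,  2.90582384e+00]), 'contact_force': array([-0.19086857,  0.29058905,  0.07484764]), 'wrist_torque': array([-0.04786785,  0.01316622,  0.03039834]), 'opening': 1.0009308417453564}
```

View pics/scene0.png

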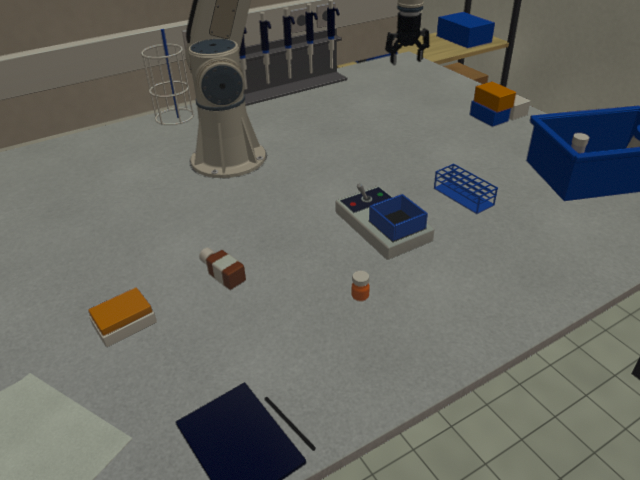

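View pics/top0.png

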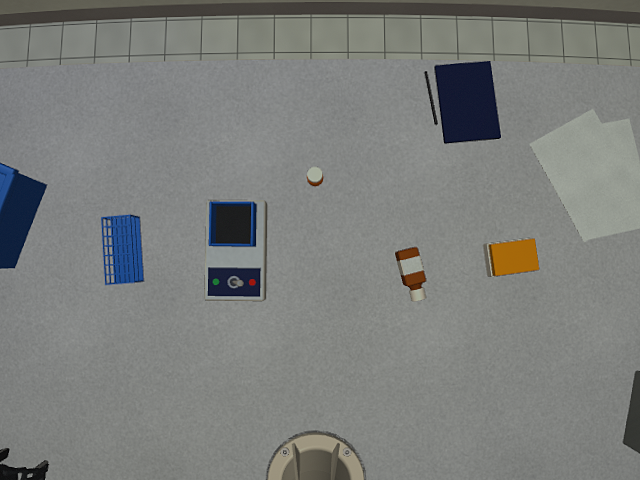

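The top view shows the bottle at about (411,272) with its cap at (417,295), towards the robot. The mixer is at (236,250), with the cradle away from the robot and the green dot at (215,282) to the left. The bat is at (235,282), leaning towards the red dot. Next I'll measure these.

```bash
cat > m0.py <<'E'
from h import *
f=grab('top'); P=cloud(f); im=f['frame'].astype(int); hsv=cv2.cvtColor(f['frame'],cv2.COLOR_RGB2HSV)
H,S,V=[hsv[...,i].astype(int) for i in range(3)]
z=P[...,2]
# bottle by height & region
reg=np.zeros((480,640),bool); reg[235:310,385:435]=1
m=reg&(z>8)
pts=P[m]; print('bottle n',m.sum(),'zmax',np.percentile(z[m],[50,95,99]))
amber=reg&((im[...,0]-im[...,2])>50); white=reg&(im.min(2)>165)
print('amber mean',P[amber].mean(0),amber.sum())
for nm,k in(('amber',amber),('white',white)):
    n,l,st,c=cv2.connectedComponentsWithStats(k.astype(np.uint8))
    for i in range(1,n):
        if st[i,4]>25: print(nm,st[i],c[i].round(1),np.median(P[l==i],0).round(1),onplane(f,[c[i]],40).round(1))
top=reg&(z>15); q=P[top][:,:2].astype(np.float32)
rc=cv2.minAreaRect(q); print('minrect',rc)
vx,vy,x0,y0=cv2.fitLine(q,cv2.DIST_L2,0,.01,.01).ravel(); print('axis',vx,vy,x0,y0,np.arctan2(vy,vx))
# mixer
reg=np.zeros((480,640),bool); reg[190:310,195:275]=1
m=reg&(z>42)&(z<58); rc=cv2.minAreaRect(P[m][:,:2].astype(np.float32)); print('mixer top rect',rc,np.median(z[m]))
m=reg&(z>92)&(z<104);m[255:]=0; rc=cv2.minAreaRect(P[m][:,:2].astype(np.float32)); print('cradle rim',rc,np.median(z[m]))
g=reg&(im[...,1]-im[...,0]>50)&(im[...,1]-im[...,2]>20); rd=reg&(im[...,0]-im[...,1]>60)&(im[...,0]-im[...,2]>60)
for nm,k in(('g',g),('r',rd)):
    v,u=np.nonzero(k); print(nm,len(u),onplane(f,[[u.mean(),v.mean()]],52).round(1),np.median(P[k],0).round(1))
m=reg&(z>75);m[:262]=0; print('bat',m.sum(),P[m].max(0).round(1),P[m].mean(0).round(1))
pb=P[m]; print(pb[pb[:,2].argsort()[-8:]].round(0).tolist())
dark=reg.copy(); dark[205:245,214:254]; k=reg&(V<50)&(z<70); k[255:]=0; v,u=np.nonzero(k); print('plate',len(u),np.median(P[k],0).round(1),onplane(f,[[ (u.min()+u.max())/2,(v.min()+v.max())/2]],54))
E
python3 m0.py
```

```text
bottle n 1118 zmax [ 49.55412093  53.9273089  963.5319093 ]
amber mean [ 542.20671128 -239.25433219   49.35599732] 445
amber [398 248  21  12 178] [407.8 253.3] [ 582.  -229.3   50.8] [[ 581.4 -231.1   40. ]]
amber [404 271  22  19 267] [414.6 279.8] [ 518.  -246.3   50.1] [[ 515.8 -247.7   40. ]]
minrect ((517.9060668945312, -150.52273559570312), (134.20045471191406, 245.70558166503906), 7.339356899261475)
axis 0.8755529 0.48312226 535.8366 -237.90443 0.50421727
mixer top rect ((590.4990844726562, 198.12069702148438), (149.39364624023438, 249.31236267089844), 89.2568130493164) 49.99351277177516
cradle rim ((653.2571411132812, 197.67489624023438), (106.48176574707031, 104.79672241210938), 89.86764526367188) 98.29678566377652
g 31 [[512.9 243.5  52. ]] [513.8 244.4  50.8]
r 32 [[512.3 153.8  52. ]] [511.7 153.8  50.9]
bat 63 [ 568.8  190.2 1149.2] [529.  120.6 401.1]
[[569.0, -20.0, 1149.0], [569.0, -20.0, 1149.0], [569.0, -20.0, 1149.0], [569.0, -20.0, 1149.0], [569.0, -20.0, 1149.0], [569.0, -20.0, 1149.0], [569.0, -20.0, 1149.0], [569.0, -20.0, 1149.0]]
plate 1294 [654.1 200.8  52.8] [[652.7483762  195.61763736  54.        ]]
```

```bash
cat > m1.py <<'E'
from h import *
f=grab('top'); P=cloud(f); P[f['depth']==0]=0; im=f['frame'].astype(int); z=P[...,2]
reg=np.zeros((480,640),bool); reg[235:310,385:435]=1
m=reg&(z>15)&(z<70); q=P[m][:,:2].astype(np.float32)
print('minrect',cv2.minAreaRect(q)); 
b=m&(z>47)&(z<56); qb=P[b]; rc=cv2.minAreaRect(qb[:,:2].astype(np.float32)); print('bodytop',rc,np.median(qb[:,2]))
def pca(q):
    c=q.mean(0); w,v=np.linalg.eigh(np.cov((q-c).T)); a=v[:,-1]; return c,a*np.sign(a[0])
c,a=pca(q); n=np.array([-a[1],a[0]]); t=(q-c)@a; s=(q-c)@n
print('axis',a,np.arctan2(a[1],a[0]),c,'len',t.min(),t.max())
for lo in np.arange(t.min(),t.max(),8):
    k=(t>=lo)&(t<lo+8); 
    if k.sum()>3: print(round(lo+4),s[k].min().round(1),s[k].max().round(1),((s[k].min()+s[k].max())/2).round(1),(c+a*(lo+4)).round(1))
reg[:]=0; reg[262:300,215:260]=1
m=reg&(z>70)&(z<130); p=P[m]; p=p[p[:,2].argsort()]; print('bat',len(p),p[-12:].mean(0).round(1),p.mean(0).round(1))
E
python3 m1.py
```

```text
minrect ((530.1664428710938, -244.53256225585938), (131.90830993652344, 53.99075698852539), 15.216282844543457)
bodytop ((532.7190551757812, -243.05291748046875), (124.76705169677734, 52.728599548339844), 13.52998161315918) 50.75041799838925
axis [0.96612501 0.25807452] 0.2610286742912089 [ 535.49677 -240.25447] len -72.27591205638808 59.626964949939776
-68 -20.8 15.9 -2.4 [ 469.5 -257.9]
-60 -20.0 16.5 -1.8 [ 477.3 -255.8]
-52 -21.0 17.4 -1.8 [ 485.  -253.7]
-44 -19.8 16.2 -1.8 [ 492.7 -251.7]
-36 -19.3 16.6 -1.4 [ 500.4 -249.6]
-28 -27.5 23.7 -1.9 [ 508.2 -247.6]
-20 -27.6 23.6 -2.0 [ 515.9 -245.5]
-12 -27.1 23.9 -1.6 [ 523.6 -243.4]
-4 -28.2 23.8 -2.2 [ 531.4 -241.4]
4 -29.7 24.3 -2.7 [ 539.1 -239.3]
12 -28.5 24.1 -2.2 [ 546.8 -237.2]
20 -29.2 23.9 -2.6 [ 554.6 -235.2]
28 -28.5 24.1 -2.2 [ 562.3 -233.1]
36 -29.3 24.2 -2.6 [ 570. -231.]
44 -29.5 23.5 -3.0 [ 577.7 -229. ]
52 -29.4 23.2 -3.1 [ 585.5 -226.9]
60 -27.3 22.4 -2.4 [ 593.2 -224.8]
bat 45 [513.2 175.6 109.1] [513.1 176.7 102.6]
```

Request:
servo_tool --rows '[[[1.4,-3.6,0],-0.11,8.5],[[1.4,-3.6,0],-0.11,8.5],[[1.4,-3.6,0],-0.11,8.5],[[1.4,-3.6,0],-0.11,8.5],[[1.4,-3.6,0],-0.11,8.5]]' --squeeze 20

```text
clock: 0.62
eef_pos: [216.2, 425.9, 242.0]
tcp_rot: [-3.141, 0.0, 2.351]
contact_force: [0.6, -0.5, 0.4]
opening: 0.995
```

Request:
servo_tool --rows '[[[1.4,-3.6,0],-0.11,8.5],[[1.4,-3.6,0],-0.11,8.5],[[1.4,-3.6,0],-0.11,8.5],[[1.4,-3.6,0],-0.11,8.5],[[1.4,-3.6,0],-0.11,8.5]]'

```text
clock: 1.03
eef_pos: [286.1, 246.0, 242.4]
tcp_rot: [3.141, -0.0, 1.801]
contact_force: [1.0, 0.5, -0.3]
opening: 0.994
```

Request:
servo_tool --rows '[[[1.4,-3.6,0],-0.11,8.5],[[1.4,-3.6,0],-0.11,8.5],[[1.4,-3.6,0],-0.11,8.5],[[1.4,-3.6,0],-0.11,8.5],[[1.4,-3.6,0],-0.11,8.5]]'

```text
clock: 1.45
eef_pos: [356.2, 65.9, 242.6]
tcp_rot: [3.141, -0.001, 1.25]
contact_force: [1.6, 0.1, -0.4]
opening: 0.998
```

Request:
servo_tool --rows '[[[1.4,-3.6,0],-0.11,8.5],[[1.4,-3.6,0],-0.11,8.5],[[1.4,-3.6,0],-0.11,8.5],[[1.4,-3.6,0],-0.11,8.5],[[1.4,-3.6,0],-0.11,8.5]]'

```text
clock: 1.87
eef_pos: [426.2, -114.5, 242.4]
tcp_rot: [3.141, -0.0, 0.7]
contact_force: [2.0, 0.9, -0.3]
opening: 0.996
```

Request:
servo_tool --rows '[[[1.1,-2.9,-2.5],-0.09,8.5],[[1.1,-2.9,-2.5],-0.09,8.5],[[1.1,-2.9,-2.5],-0.09,8.5],[[1.1,-2.8,-2.5],-0.09,8.5],[[1.0,-2.75,-2.0],-0.088,8.5]]'

```text
clock: 2.28
eef_pos: [479.8, -256.2, 120.3]
tcp_rot: [-3.141, 0.001, 0.253]
contact_force: [-0.1, 0.9, 0.1]
opening: 0.994
```

```bash
python3 - <<'E'
from h import *
print(r.sense()['eef_pos'],r.sense()['tcp_rot'])
f=grab('scene'); save(f,'s1.png')
f=grab('top'); cv2.imwrite('pics/t1.png',cv2.resize(cv2.cvtColor(f['frame'],cv2.COLOR_RGB2BGR)[200:350,340:500],None,fx=4,fy=4))
E
```

```text
[ 479.77582771 -256.19664727  120.27389857] [-3.14077068e+00  7.92298090e-04  2.52850901e-01]
```

View pics/t1.png

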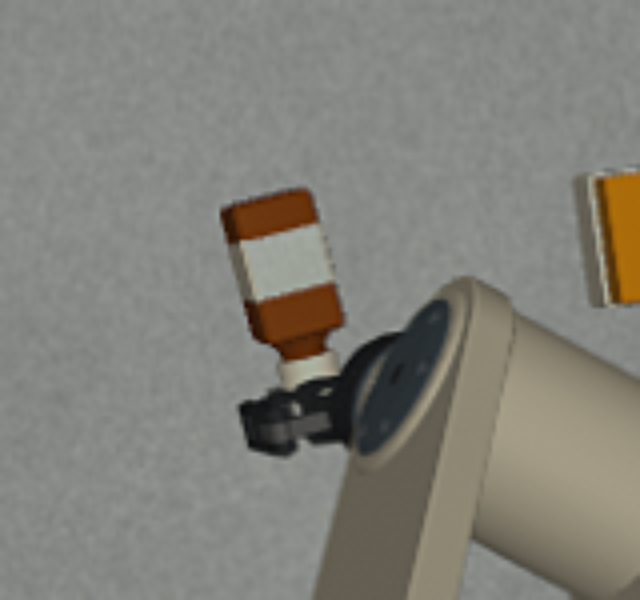

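The gripper is above the cap with its jaws across the bottle's axis, so I'll lower it.

Request:
servo_tool --rows '[[[0,0,-2.5],0,8.5],[[0,0,-2.5],0,8.5],[[0,0,-2.5],0,8.5],[[0,0,-1.9],0,8.5],[[0,0,-1.0],0,8.5]]'

```text
clock: 2.8
eef_pos: [478.8, -253.8, 16.6]
tcp_rot: [-3.14, 0.002, 0.259]
contact_force: [-0.4, -0.1, 0.2]
opening: 0.996
```

Request:
servo_tool --rows '[[[0,0,0],0,5.0],[[0,0,0],0,4.2],[[0,0,0],0,3.8],[[0,0,0],0,3.5],[[0,0,0],0,3.0]]' --squeeze 20

```text
clock: 3.22
eef_pos: [480.9, -255.2, 19.7]
tcp_rot: [3.14, -0.002, 0.258]
contact_force: [-0.9, -0.1, 4.5]
opening: 0.438
```

Request:
servo_tool --rows '[[[0,0,0],0,3.0],[[0,0,0],0,2.5],[[0,0,0],0,2.0],[[0,0,0],0,2.0],[[0,0,0],0,2.0]]'

```text
clock: 3.63
eef_pos: [480.8, -255.3, 19.5]
tcp_rot: [3.14, -0.001, 0.258]
contact_force: [-0.8, -0.0, 7.4]
opening: 0.435
```

```bash
python3 - <<'E'
from h import *
print(r.sense())
f=grab('scene'); cv2.imwrite('pics/s2.png',cv2.resize(cv2.cvtColor(f['frame'],cv2.COLOR_RGB2BGR)[180:330,130:330],None,fx=4,fy=4))
E
```

```text
{'clock': 3.6333, 'qpos': array([-4.90816444e-01,  5.41008945e-01,  1.95403542e+00, -8.05453461e-05,
        6.44491127e-01,  8.22171434e-01]), 'qvel': array([-0.00014061, -0.00173854, -0.00033521, -0.00055805, -0.00057412,
       -0.00139479]), 'joint_efforts': array([ 3.10864253e-01, -5.54104078e+01, -1.88562709e+01,  6.64043007e-02,
       -2.42905794e-01, -1.07762619e-02]), 'eef_pos': array([ 480.78384791, -255.26625495,   19.49318562]), 'tcp_rot': array([ 3.14015693e+00, -1.47410248e-03,  2.57873846e-01]), 'contact_force': array([-0.84155002, -0.03640483,  7.42356174]), 'wrist_torque': array([-0.01256754,  0.06343461, -0.03019483]), 'opening': 0.4353641768860546}
```

View pics/s2.png

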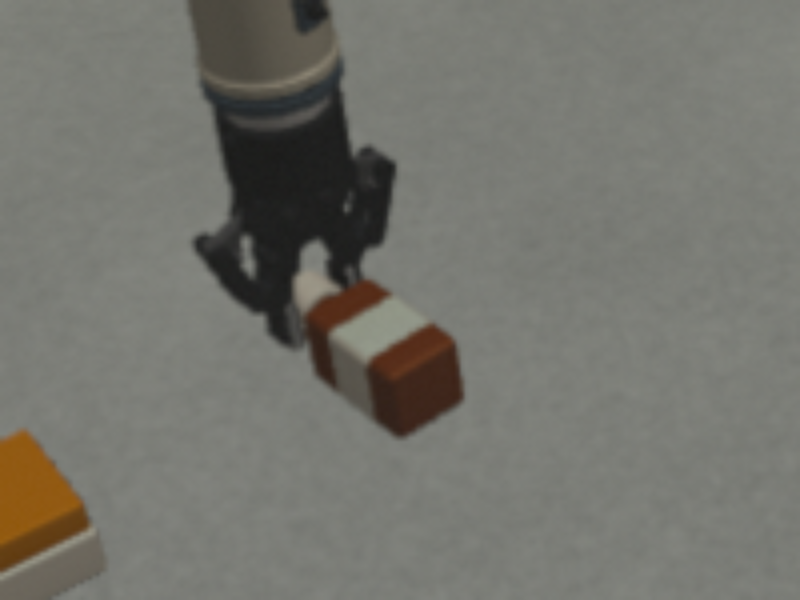

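Gripped at 37 mm, which matches the cap. I'll start the arc, with the cap going up and forward about the bottle's lower bottom edge.

Request:
servo_tool --rows '[[[0.3,0.1,1.0],0,2.0],[[0.3,0.1,1.0],0,2.0],[[0.45,0.1,0.95],0,2.0],[[0.45,0.1,0.95],0,2.0],[[0,0,0],0,2.0]]'

```text
clock: 4.1
eef_pos: [497.5, -251.4, 59.9]
tcp_rot: [3.139, -0.003, 0.258]
contact_force: [1.1, -0.4, -3.1]
opening: 0.435
```

```bash
cat > look.py <<'E'
from h import *
import sys
s=r.sense(); print(s['clock'],s['eef_pos'],s['contact_force'],s['wrist_torque'],s['opening'])
x0,x1,y0,y1=map(int,sys.argv[2:6])
f=grab('scene'); c=cv2.cvtColor(f['frame'],cv2.COLOR_RGB2BGR)[y0:y1,x0:x1]; cv2.imwrite('pics/'+sys.argv[1],cv2.resize(c,None,fx=4,fy=4))
E
python3 look.py s3.png 130 330 180 330
```

```text
4.1 [ 497.5400837  -251.35723128   59.8749588 ] [ 1.1016445  -0.38723694 -3.08974362] [-0.06489801  0.11627773  0.01070102] 0.4345054217587553
```

View pics/s3.png

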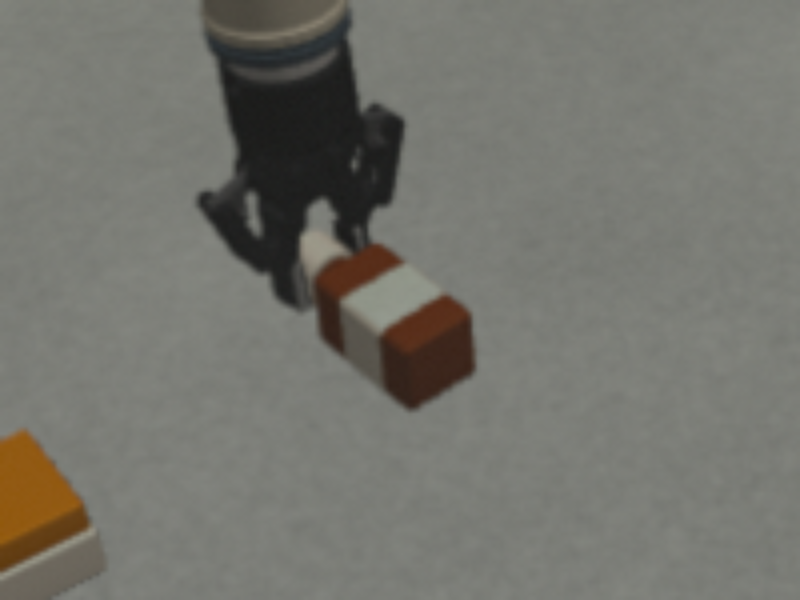

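```bash
cat > tilt.py <<'E'
from h import *
f=grab('scene'); P=cloud(f); P[f['depth']==0]=0; im=f['frame'].astype(int)
x,y=P[...,0],P[...,1]
amb=((im[...,0]-im[...,2])>30)&(im[...,0]<190)&(im[...,0]>1.6*im[...,1])&(y>-340)&(y<-130)&(x>420)&(x<760)&(P[...,2]<170)
n,l,st,c=cv2.connectedComponentsWithStats(cv2.dilate(amb.astype(np.uint8),np.ones((9,9)))); k=(l==1+st[1:,4].argmax())&amb
q=P[k]; print('n',len(q),'min',np.percentile(q,1,axis=0).round(1),'max',np.percentile(q,99,axis=0).round(1))
# top-face direction: coordinates along a
import sys
yaw=r.sense()['tcp_rot'][2]; a=np.array([np.cos(yaw),np.sin(yaw)]); t=q[:,:2]@a; e=r.sense()['eef_pos']; t-=e[:2]@a
for lo in range(int(t.min()),int(t.max()),10):
    kk=(t>=lo)&(t<lo+10)
    if kk.sum()>4: print(lo+5,'z',np.percentile(q[kk,2],[2,98]).round(1))
E
python3 tilt.py
```

```text
n 244 min [ 588.9 -248.7   43.3] max [ 616.8 -202.    86.9]
101 z [81.1 86.8]
111 z [42.2 86.8]
121 z [46.8 84.7]
```

The bottle hung level: the full 22 mm of pad holds too much torque for it to swing. I'll set it down and grip only the last few mm of the cap, so it can pivot about the pads.

Request:
servo_tool --rows '[[[0,0,-1.3],0,2.0],[[0,0,-1.2],0,2.0],[[0,0,-0.9],0,2.0],[[0,0,-0.4],0,2.0],[[0,0,0],0,2.0]]'

```text
clock: 4.62
eef_pos: [493.8, -250.5, 18.2]
tcp_rot: [-3.14, 0.002, 0.258]
contact_force: [-2.1, 2.2, 4.2]
opening: 0.436
```

Request:
servo_tool --rows '[[[0,0,0],0,5.0],[[0,0,0],0,6.0],[[0,0,0.2],0,6.0],[[-0.8,-0.2,0],0,6.0],[[-0.85,-0.2,0],0,6.0]]'

```text
clock: 5.03
eef_pos: [478.3, -254.9, 21.4]
tcp_rot: [3.141, -0.0, 0.259]
contact_force: [-0.1, -0.4, 0.2]
opening: 0.704
```

```bash
python3 look.py s4.png 130 330 180 330; python3 m1.py | head -3; python3 tilt.py
```

```text
5.0333 [ 478.34300148 -254.92277266   21.39689022] [-0.08938206 -0.42856256  0.24603193] [-0.01810022 -0.00538446 -0.00409704] 0.7035508110021983
minrect ((537.480712890625, -231.94622802734375), (71.06259155273438, 144.03427124023438), 88.5970230102539)
bodytop ((541.7711181640625, -234.743896484375), (133.80191040039062, 61.39424514770508), 5.936249256134033) 50.76740750769284
axis [0.99031055 0.1388705 ] 0.13932077090928008 [ 551.365   -231.83328] len -82.96674575870716 57.14854246974816
n 314 min [ 585.3 -248.6    8.4] max [ 613.3 -201.9   55.6]
117 z [48.5 55. ]
127 z [ 7.7 55.5]
137 z [11.2 54.8]
```

View pics/s4.png

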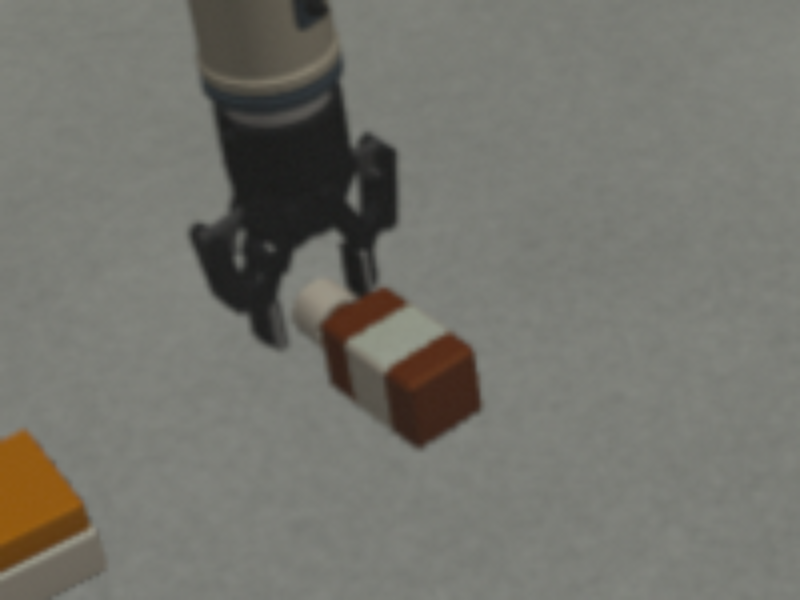

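Request:
servo_tool --rows '[[[-0.25,-0.05,0],0,4.5],[[0,0,0],0,3.8],[[0,0,0],0,3.5],[[0,0,0],0,3.3],[[0,0,0],0,3.3]]' --squeeze 20

```text
clock: 5.6
eef_pos: [475.8, -255.3, 21.4]
tcp_rot: [-3.141, 0.001, 0.258]
contact_force: [-3.3, -1.3, 4.8]
opening: 0.427
```

Request:
servo_tool --rows '[[[0,0,0],0,3.3],[[0.25,0.05,1.0],0,3.3],[[0.25,0.05,1.0],0,3.3],[[0.3,0.1,1.0],0,3.3],[[0,0,0],0,3.3]]'

```text
clock: 6.02
eef_pos: [486.2, -253.8, 53.7]
tcp_rot: [3.139, -0.003, 0.258]
contact_force: [0.2, 0.7, -0.6]
opening: 0.433
```

```bash
python3 look.py s5.png 130 330 180 330;  python3 tilt.py
```

```text
6.0167 [ 486.20485775 -253.76539935   53.74419511] [ 0.15853087  0.6967425  -0.61869406] [-0.04782511  0.23235142  0.02773965] 0.4334064964103393
n 176 min [ 520.1 -262.3   60.3] max [ 563.4 -215.6   74.6]
40 z [56.9 65.3]
50 z [65.8 72.8]
60 z [65.3 74.8]
70 z [63.6 72.3]
80 z [65.7 70. ]
```

View pics/s5.png

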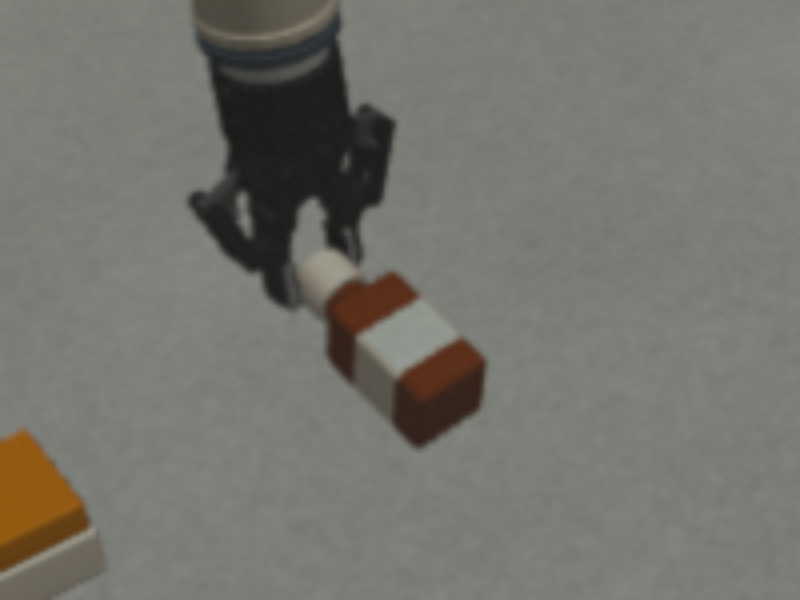

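It pivots now: the bottom edge stays on the bench and the tilt is about 15°. Continuing the arc.

Request:
servo_tool --rows '[[[0.9,0.25,1.4],0,3.3],[[0.95,0.25,1.4],0,3.3],[[1.2,0.3,1.1],0,3.3],[[1.25,0.35,1.1],0,3.3],[[0,0,0],0,3.3]]'

```text
clock: 6.53
eef_pos: [530.0, -242.0, 103.1]
tcp_rot: [3.139, -0.004, 0.258]
contact_force: [0.7, -0.5, -1.9]
opening: 0.432
```

```bash
python3 look.py s6.png 150 350 160 310;  python3 tilt.py
```

```text
6.5333 [ 529.9607228  -241.99166966  103.0759153 ] [ 0.68838548 -0.45293412 -1.91735369] [-0.07488551 -0.00565995 -0.01251625] 0.4322122099727882
n 274 min [ 560.8 -251.3   80.1] max [ 601.4 -203.7   99.8]
36 z [87.7 99.6]
46 z [ 90.1 101.1]
56 z [86.8 99.4]
66 z [80.8 95.6]
76 z [79.8 87.2]
```

View pics/s6.png

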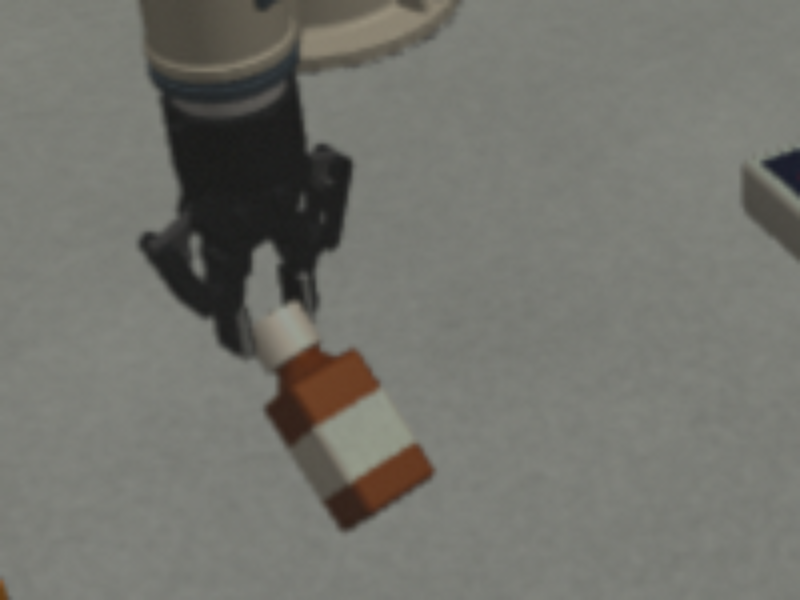

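The bottle has tilted to about 45° and is pivoting in the tips, so I'll continue.

Request:
servo_tool --rows '[[[1.45,0.4,0.75],0,3.3],[[1.45,0.4,0.7],0,3.3],[[1.6,0.4,0.3],0,3.3],[[1.6,0.4,0.3],0,3.3],[[0,0,0],0,3.3]]'

```text
clock: 7.05
eef_pos: [589.6, -225.5, 121.2]
tcp_rot: [3.141, -0.001, 0.258]
contact_force: [-0.0, -1.0, -3.2]
opening: 0.435
```

```bash
python3 look.py s7.png 150 350 160 310;  python3 tilt.py
```

```text
7.05 [ 589.61862567 -225.47952912  121.20495892] [-0.02417535 -0.9569394  -3.18433183] [0.02470601 0.01343584 0.01499625] 0.43459317861436525
n 312 min [ 619.6 -235.6   89.5] max [ 657.7 -189.2  113.2]
32 z [ 92.3 112.8]
42 z [102.6 114.2]
52 z [100.8 110.6]
62 z [ 89.6 108.7]
72 z [90.9 98.2]
```

View pics/s7.png

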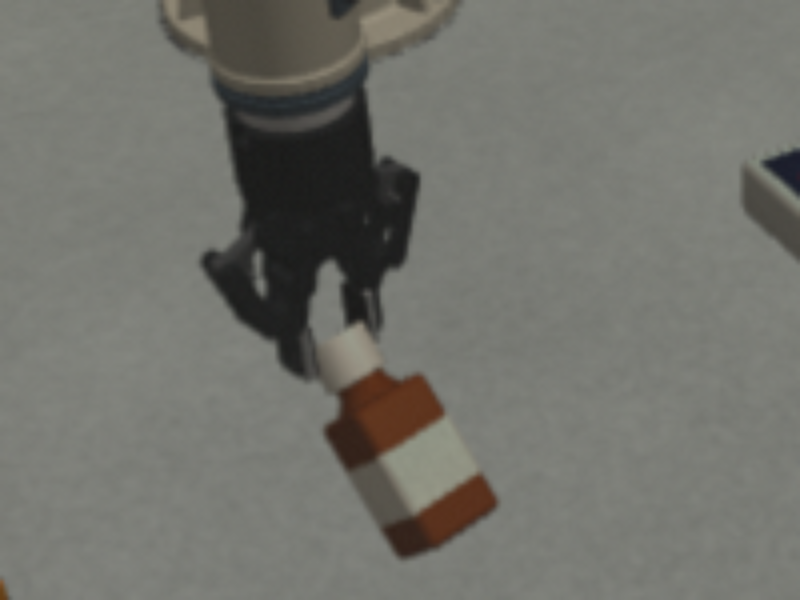

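```bash
cat > ang.py <<'E'
from h import *
f=grab('scene'); P=cloud(f); P[f['depth']==0]=0; im=f['frame'].astype(int)
s=r.sense(); e=s['eef_pos']; yaw=s['tcp_rot'][2]; a=np.array([np.cos(yaw),np.sin(yaw)]); n=np.array([-a[1],a[0]])
d=P[...,:2]-e[:2]; t=d@a; w=d@n; z=P[...,2]
bright=im.sum(2)>110
k=(np.abs(w)<24)&(t>-10)&(t<150)&(z>4)&(z<e[2]-22)
q=np.c_[t[k],w[k],z[k]]
print(len(q),'z range',np.percentile(q[:,2],[1,99]).round(1),'t range',np.percentile(q[:,0],[1,99]).round(1))
# RANSAC planes containing w direction: z = b + m t
rng=np.random.default_rng(0); best=[]
rem=q
for rep in range(2):
    bb=(0,)
    for _ in range(400):
        i,j=rng.integers(0,len(rem),2); v=rem[j]-rem[i]; L=np.hypot(v[0],v[2])
        if L<15: continue
        nn=np.array([-v[2],v[0]])/L; dist=np.abs((rem[:,[0,2]]-rem[i,[0,2]])@nn); c=(dist<2.5).sum()
        if c>bb[0]: bb=(c,np.degrees(np.arctan2(v[2],v[0])),dist<2.5)
    pl=rem[bb[2]]; print('plane',bb[0],'slope deg',round(bb[1]%180-180,1),'z',pl[:,2].min().round(),pl[:,2].max().round(),'t',pl[:,0].min().round(),pl[:,0].max().round()); rem=rem[~bb[2]]
    if len(rem)<30: break
E
python3 ang.py
```

```text
627 z range [ 4.5 97.5] t range [ 28.2 108.6]
plane 460 slope deg -51.3 z 4.0 98.0 t 59.0 139.0
plane 95 slope deg -51.2 z 4.0 98.0 t 64.0 144.0
```

The bottle hangs at about 51° with its weight on the pads, and pad friction now balances gravity. I'll start sharply forward and up, then stop gently, so inertia swings it further down.

Request:
servo_tool --rows '[[[3.0,0.8,2.0],0,3.3],[[2.6,0.7,0.8],0,3.3],[[1.7,0.4,0.3],0,3.3],[[0.8,0.2,0],0,3.3],[[0.3,0.1,0],0,3.3]]'

```text
clock: 7.62
eef_pos: [671.7, -203.6, 151.8]
tcp_rot: [-3.141, 0.001, 0.258]
contact_force: [-0.3, 0.5, -3.4]
opening: 0.43
```

```bash
python3 look.py s8.png 150 350 160 310;  python3 ang.py
```

```text
7.6167 [ 671.69782099 -203.62973995  151.80291389] [-0.33021929  0.47780621 -3.42776355] [-0.02446389  0.07537712 -0.01659627] 0.4302044054399185
837 z range [ 19.2 129. ] t range [ 7.6 78.9]
plane 563 slope deg -67.4 z 4.0 129.0 t 44.0 97.0
plane 135 slope deg -66.3 z 5.0 129.0 t 39.0 94.0
```

View pics/s8.png

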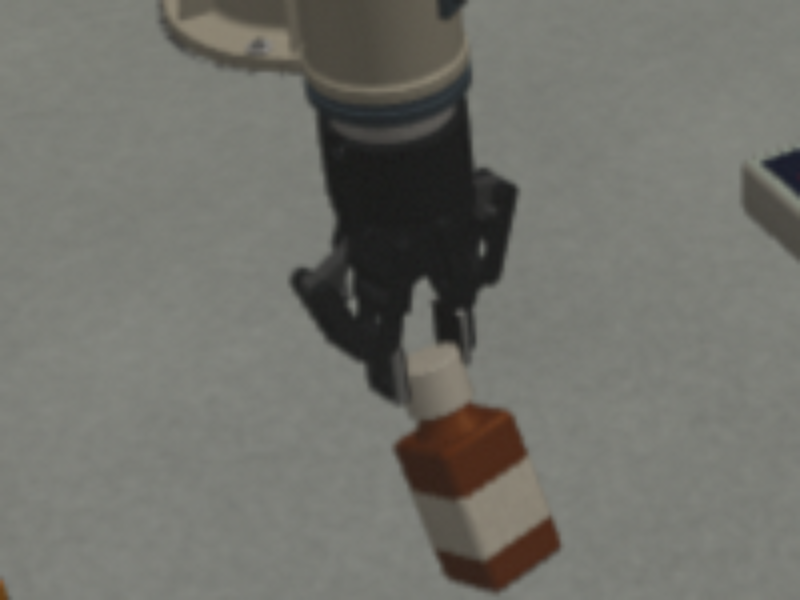

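The tilt is now about 67°, 23° short of upright. I'll lower until the near edge touches, then finish the arc on the bench.

Request:
servo_tool --rows '[[[0,0,-0.8],0,3.3],[[0,0,-0.7],0,3.3],[[0,0,-0.4],0,3.3],[[0,0,-0.1],0,3.3],[[0,0,0],0,3.3]]'

```text
clock: 8.13
eef_pos: [671.2, -203.9, 131.9]
tcp_rot: [-3.141, 0.001, 0.258]
contact_force: [0.4, 0.3, -3.0]
opening: 0.434
```

```bash
python3 look.py s9.png 150 350 160 310;  python3 ang.py
```

```text
8.1333 [ 671.21917918 -203.85179289  131.86769192] [ 0.36824519  0.3079611  -2.99214171] [-0.05320381  0.11197964  0.0287719 ] 0.4339267821070936
835 z range [ 25.9 110.3] t range [ 7.3 78. ]
plane 553 slope deg -67.9 z 5.0 110.0 t 43.0 89.0
plane 106 slope deg -59.8 z 5.0 111.0 t 35.0 101.0
```

Request:
servo_tool --rows '[[[0,0,-0.3],0,3.3],[[0,0,-0.2],0,3.3],[[0,0,0],0,3.3]]'

```text
clock: 8.48
eef_pos: [671.8, -203.7, 127.4]
tcp_rot: [-3.141, 0.0, 0.258]
contact_force: [0.1, 1.2, -2.6]
opening: 0.433
```

Request:
servo_tool --rows '[[[0,0,-0.3],0,3.3],[[0,0,0],0,3.3]]'

```text
clock: 8.65
eef_pos: [672.2, -203.9, 125.0]
tcp_rot: [3.141, -0.0, 0.258]
contact_force: [-0.8, 0.6, -0.3]
opening: 0.436
```

Request:
servo_tool --rows '[[[0.85,0.2,0.1],0,3.3],[[0.85,0.2,0.1],0,3.3],[[1.05,0.3,0],0,3.3],[[0,0,0],0,3.3]]'

```text
clock: 8.98
eef_pos: [702.3, -196.0, 126.9]
tcp_rot: [3.141, -0.002, 0.259]
contact_force: [0.3, 0.2, -0.6]
opening: 0.435
```

```bash
python3 look.py s10.png 150 350 160 310;  python3 ang.py
```

```text
8.9833 [ 702.3041718  -196.02801545  126.90692776] [ 0.34403282  0.21317688 -0.56824482] [-0.08947822  0.01639682 -0.01186327] 0.4347796105583845
821 z range [ 15.8 103.4] t range [ 2.7 70.4]
plane 554 slope deg -72.3 z 16.0 103.0 t 40.0 70.0
plane 93 slope deg -161.5 z 84.0 102.0 t -5.0 40.0
```

View pics/s10.png

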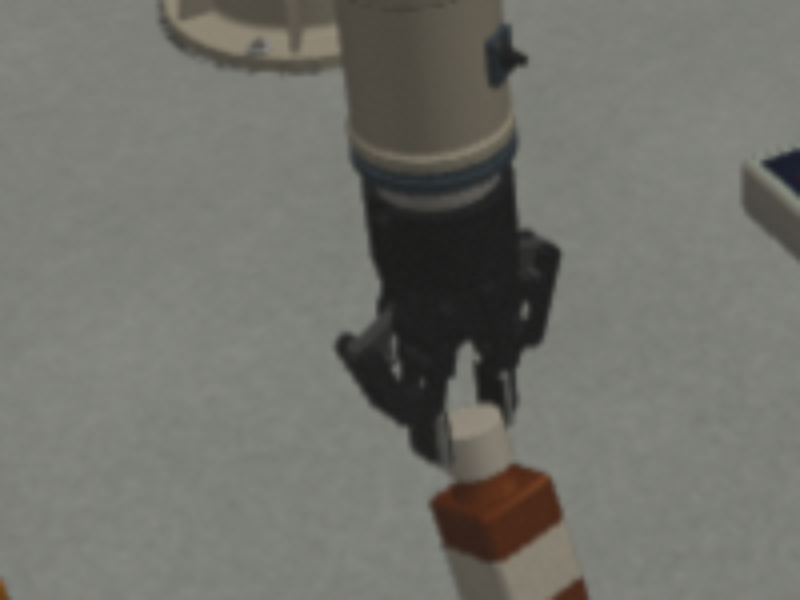

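The tilt is 72°, with some sliding. Continuing with a little more downward contact.

Request:
servo_tool --rows '[[[0.6,0.15,-0.15],0,3.3],[[0.8,0.2,0],0,3.3],[[0.8,0.2,0],0,3.3],[[0,0,0],0,3.3]]'

```text
clock: 9.42
eef_pos: [723.2, -191.0, 126.6]
tcp_rot: [3.141, -0.002, 0.258]
contact_force: [-1.0, 1.3, 9.0]
opening: 0.434
```

```bash
python3 ang.py
```

```text
801 z range [  4.6 103. ] t range [ -5.5 133.9]
plane 522 slope deg -81.8 z 4.0 101.0 t 33.0 50.0
plane 117 slope deg -173.8 z 90.0 98.0 t -9.0 34.0
```

Request:
servo_tool --rows '[[[0.6,0.15,0],0,3.3],[[0.6,0.15,-0.05],0,3.3],[[0.4,0.1,-0.1],0,3.3],[[0,0,0],0,3.3]]'

```text
clock: 9.8
eef_pos: [739.0, -186.8, 124.6]
tcp_rot: [3.141, -0.002, 0.258]
contact_force: [-0.2, 1.5, 7.0]
opening: 0.434
```

```bash
python3 ang.py;  python3 look.py s11.png 150 350 180 330
```

```text
735 z range [ 4.3 99.8] t range [ -7.5 137.7]
plane 481 slope deg -88.4 z 4.0 94.0 t 28.0 35.0
plane 114 slope deg -178.0 z 87.0 93.0 t -10.0 28.0
9.85 [ 738.70736748 -186.94020649  124.62576609] [-0.28486258  1.81735882  7.59855791] [0.32782735 0.19240449 0.044318  ] 0.4330472261798496
```

View pics/s11.png

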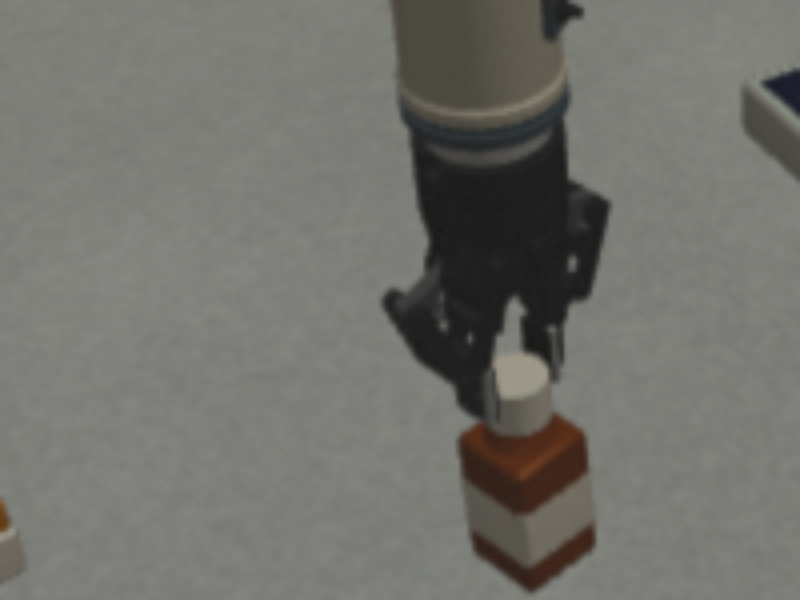

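The bottle is nearly upright at 88°, with its base on the bench and no lean visible at (515,470) in the crop. I'll release it gently.

Request:
servo_tool --rows '[[[0.1,0,0],0,3.6],[[0,0,0],0,3.9],[[0,0,0],0,4.5],[[0,0,0],0,5.5],[[0,0,0],0,6.5]]'

```text
clock: 10.32
eef_pos: [738.2, -187.4, 123.3]
tcp_rot: [-3.141, 0.001, 0.258]
contact_force: [0.1, 0.2, 0.4]
opening: 0.757
```

Request:
servo_tool --rows '[[[0,0,0],0,7.5],[[0,0,1.0],0,8.5],[[0,0,2.5],0,8.5],[[0,0,2.5],0,8.5],[[0,0,1.0],0,8.5]]'

```text
clock: 10.73
eef_pos: [740.1, -187.8, 198.3]
tcp_rot: [3.139, -0.004, 0.258]
contact_force: [1.4, 0.1, 0.2]
opening: 0.989
```

```bash
python3 look.py s12.png 150 350 180 330; cat > cap.py <<'E'
from h import *
f=grab('scene'); P=cloud(f); P[f['depth']==0]=0; im=f['frame'].astype(int)
e=r.sense()['eef_pos']; z=P[...,2]; d=np.hypot(P[...,0]-e[0],P[...,1]-e[1])
w=(im.min(2)>95)&(im.max(2)-im.min(2)<45)&(d<40)
k=w&(np.abs(z-131)<4); q=P[k]; print('captop',len(q),q.mean(0).round(1),((q.min(0)+q.max(0))/2).round(1),np.ptp(q,axis=0).round(1))
print(cv2.minEnclosingCircle(q[:,:2].astype(np.float32)))
k=w&(z>104)&(z<128); q=P[k]; print('capside',len(q),q.mean(0).round(1))
# circle fit on side (r=19)
from scipy.optimize import least_squares
s=least_squares(lambda c:np.hypot(q[:,0]-c[0],q[:,1]-c[1])-19,e[:2],loss='soft_l1'); print('side fit',s.x.round(1))
E
python3 cap.py; python3 ang.py
```

```text
10.7333 [ 740.11903128 -187.76615487  198.29255153] [1.44777    0.05525419 0.23017542] [ 0.01363271  0.0445038  -0.00808808] 0.9890208868951885
captop 164 [ 747.2 -184.9  131.3] [ 746.7 -185.5  131.3] [39.7 35.5  6.6]
((746.720458984375, -183.56231689453125), 19.85584831237793)
capside 13 [ 756.5 -177.2  118.5]
side fit [ 744.8 -184.5]
1078 z range [  4.6 133.4] t range [ -7.5 122.3]
plane 470 slope deg -90.0 z 4.0 93.0 t 31.0 36.0
plane 158 slope deg -2.3 z 128.0 134.0 t -9.0 27.0
```

View pics/s12.png

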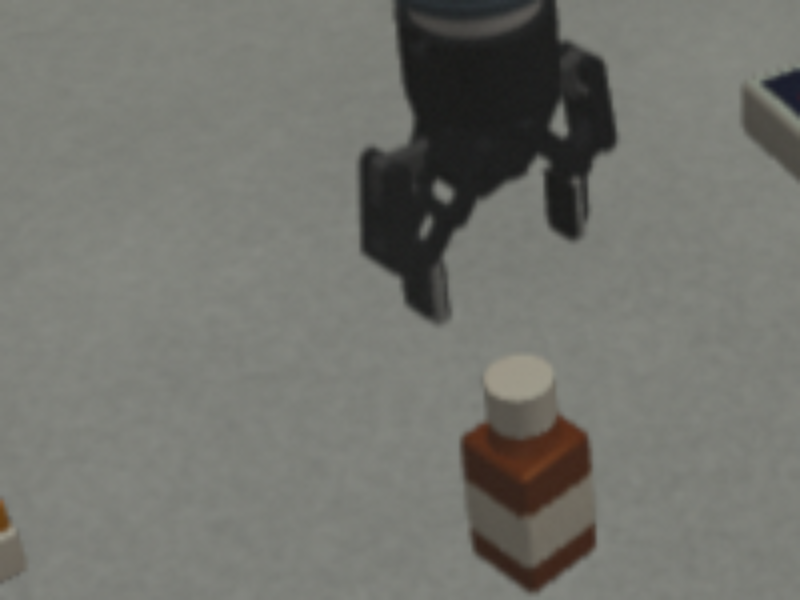

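The bottle stands upright on its own: side face at 90°, cap top at 131 mm, cap at (746,-185). Now I'll take it from above by the cap.

Request:
servo_tool --rows '[[[0.3,0.15,0],0,8.5],[[0.3,0.15,-2.2],0,8.5],[[0,0,-2.8],0,8.5],[[0,0,-2.4],0,8.5],[[0,0,-1.3],0,8.5]]'

```text
clock: 11.3
eef_pos: [742.0, -183.4, 101.4]
tcp_rot: [-3.138, 0.006, 0.258]
contact_force: [-1.0, 0.6, -0.1]
opening: 0.996
```

Request:
servo_tool --rows '[[[0,0,0],0,6.0],[[0,0,0],0,5.0],[[0,0,0],0,4.2],[[0,0,0],0,3.5],[[0,0,0],0,3.0]]' --squeeze 50

```text
clock: 11.72
eef_pos: [745.7, -184.5, 108.9]
tcp_rot: [3.14, -0.003, 0.258]
contact_force: [0.8, 0.9, 3.7]
opening: 0.43
```

Request:
servo_tool --rows '[[[0,0,0],0,3.0],[[0,0,0],0,3.0],[[0,0,0],0,3.0],[[0,0,0.5],0,3.0],[[0,0,0.5],0,3.0]]'

```text
clock: 12.13
eef_pos: [743.9, -184.2, 116.7]
tcp_rot: [-3.141, 0.001, 0.258]
contact_force: [0.7, -0.1, -2.7]
opening: 0.432
```

```bash
python3 look.py s13.png 150 350 180 330; python3 ang.py
```

```text
12.1333 [ 743.94630699 -184.20458692  116.71834891] [ 0.69060312 -0.05409091 -2.73672032] [ 0.0187605  -0.02978659  0.02287977] 0.4319328943636303
531 z range [ 4.1 95.5] t range [ 21.2 139.8]
plane 444 slope deg -89.9 z 11.0 96.0 t 23.0 28.0
plane 52 slope deg -0.6 z 4.0 7.0 t 21.0 150.0
```

View pics/s13.png

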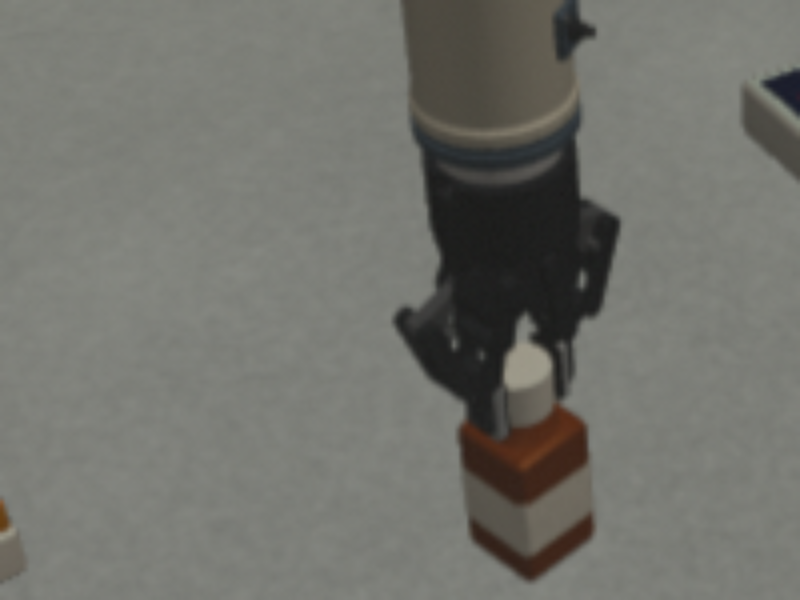

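Request:
servo_tool --rows '[[[0,0,1.5],0,3.0],[[0,0,3.0],0,3.0],[[0,0,3.5],0,3.0],[[0,0,3.2],0,3.0],[[-0.2,0.8,2.0],0,3.0]]'

```text
clock: 12.65
eef_pos: [743.7, -177.8, 253.8]
tcp_rot: [3.139, -0.004, 0.257]
contact_force: [0.3, 1.0, -2.1]
opening: 0.432
```

Request:
servo_tool --rows '[[[-0.4,1.6,0.5],-0.02,3.0],[[-0.5,2.3,0],-0.02,3.0],[[-0.6,2.5,0],-0.03,3.0],[[-0.6,2.5,0],-0.03,3.0],[[-0.6,2.5,0],-0.03,3.0]]'

```text
clock: 13.07
eef_pos: [714.9, -61.4, 254.7]
tcp_rot: [-3.142, -0.0, 0.126]
contact_force: [0.5, 0.5, -2.5]
opening: 0.434
```

Request:
servo_tool --rows '[[[-0.6,2.5,0],-0.03,3.0],[[-0.6,2.5,0],-0.03,3.0],[[-0.6,2.5,0],-0.03,3.0],[[-0.6,2.5,0],-0.02,3.0],[[-0.6,2.5,0],-0.02,3.0]]'

```text
clock: 13.48
eef_pos: [684.9, 63.8, 254.7]
tcp_rot: [-3.142, -0.0, -0.003]
contact_force: [0.4, 0.7, -3.4]
opening: 0.429
```

Request:
servo_tool --rows '[[[-0.6,2.5,0],0,3.0],[[-0.6,2.5,0],0,3.0],[[-0.6,2.3,0],0,3.0],[[-0.6,1.6,0],0,3.0],[[-0.4,0.9,0],0,3.0]]'

```text
clock: 13.9
eef_pos: [656.8, 162.6, 254.4]
tcp_rot: [-3.141, -0.0, -0.001]
contact_force: [-0.6, -0.6, -2.8]
opening: 0.433
```

Request:
servo_tool --rows '[[[-0.2,1.5,0],0,3.0],[[-0.2,1.4,0],0,3.0],[[0,0.6,0],0,3.0],[[0,0,0],0,3.0]]'

```text
clock: 14.23
eef_pos: [653.6, 196.9, 253.8]
tcp_rot: [-3.141, -0.0, -0.001]
contact_force: [-0.6, 0.0, -2.4]
opening: 0.43
```

```bash
python3 look.py s14.png 310 480 130 270; python3 - <<'E'
from h import *
f=grab('scene');P=cloud(f);P[f['depth']==0]=0;im=f['frame'].astype(int);e=r.sense()['eef_pos'];print(e)
d=np.abs(P[...,:2]-e[:2]).max(-1);z=P[...,2];k=(d<45)&(z>115)&(z<e[2]-25)&(im[...,0]>im[...,2]+20)
q=P[k];print(len(q),np.percentile(q,[1,99],axis=0).round(1))
m=(np.abs(P[...,0]-e[0])<60)&(np.abs(P[...,1]-e[1])<60)&(z>94)&(z<104);q=P[m];print('rim',q.min(0).round(1),q.max(0).round(1))
E
```

```text
14.2333 [653.63925781 196.91274754 253.75388517] [-0.56954546  0.03193626 -2.4231229 ] [-0.02671838  0.00835958 -0.00271937] 0.4302107032826886
[653.71921112 195.39569836 253.66700428]
393 [[634.7 167.8 151. ]
 [683.  217.3 228. ]]
rim [600.2 141.8  94. ] [711.5 251.7 103.8]
```

View pics/s14.png

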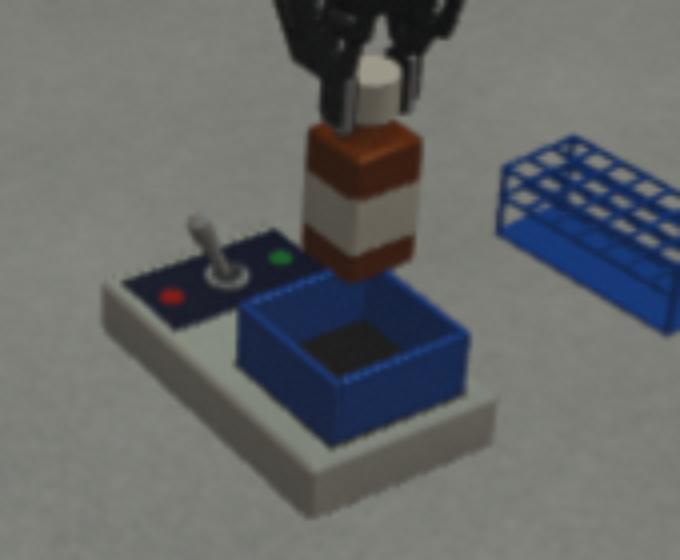

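The bottle hangs upright above the open cradle, with the bat still on the red side. Lowering it.

Request:
servo_tool --rows '[[[-0.2,0.2,-1.5],0,3.0],[[0,0,-2.2],0,3.0],[[0,0,-2.2],0,3.0],[[0,0,-1.3],0,3.0],[[0,0,-0.5],0,3.0]]'

```text
clock: 14.75
eef_pos: [650.4, 196.5, 174.2]
tcp_rot: [3.14, 0.004, -0.003]
contact_force: [-0.9, 0.0, -1.8]
opening: 0.428
```

Request:
servo_tool --rows '[[[0,0,-0.4],0,3.0],[[0,0,-0.4],0,3.0],[[0,0,0],0,3.0]]'

```text
clock: 15.0
eef_pos: [651.9, 197.6, 169.0]
tcp_rot: [-3.141, -0.001, -0.002]
contact_force: [0.9, -0.4, -2.0]
opening: 0.428
```

Request:
servo_tool --rows '[[[0,0,-0.2],0,3.0],[[0,0,-0.2],0,3.0],[[0,0,0],0,3.0]]'

```text
clock: 15.25
eef_pos: [651.6, 197.8, 165.0]
tcp_rot: [-3.141, -0.0, -0.002]
contact_force: [-0.6, 0.2, -3.1]
opening: 0.427
```

Request:
servo_tool --rows '[[[0,0,-0.2],0,3.0],[[0,0,0],0,3.0]]'

```text
clock: 15.42
eef_pos: [651.6, 197.8, 162.9]
tcp_rot: [-3.141, -0.0, -0.002]
contact_force: [-0.3, -1.1, -2.6]
opening: 0.43
```

Request:
servo_tool --rows '[[[0,0,-0.15],0,3.0],[[0,0,0],0,3.0]]'

```text
clock: 15.58
eef_pos: [652.1, 198.0, 162.8]
tcp_rot: [-3.141, -0.002, -0.002]
contact_force: [-1.2, -0.4, 7.8]
opening: 0.43
```

```bash
python3 look.py s15.png 310 480 130 270; python3 - <<'E'
from h import *
f=grab('scene');P=cloud(f);P[f['depth']==0]=0;im=f['frame'].astype(int);e=r.sense()['eef_pos']
d=np.abs(P[...,:2]-e[:2]).max(-1);z=P[...,2];k=(d<32)&(z>105)&(z<e[2]-10)&(im[...,0]>1.5*im[...,2])
q=P[k];print(len(q),np.percentile(q,[1,50,98],axis=0).round(1))
E
```

```text
15.5833 [652.0528846  197.9951629  162.84204684] [-1.24657974 -0.40235568  7.77210039] [-0.19072034  0.49525307 -0.04197422] 0.42996069061041386
374 [[632.7 169.9 116.8]
 [671.  182.4 137.7]
 [680.5 218.1 151.4]]
```

View pics/s15.png

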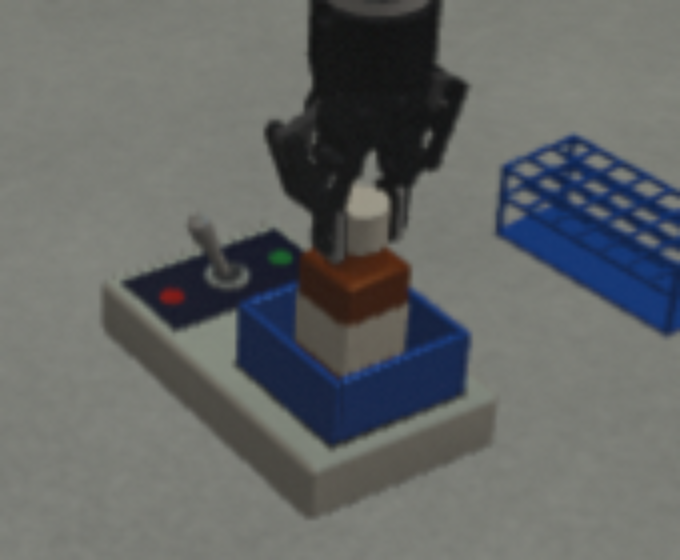

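The base is on the plate (contact at the expected height). Release and rise.

Request:
servo_tool --rows '[[[0,0,0.1],0,3.6],[[0,0,0],0,4.0],[[0,0,0],0,5.0],[[0,0,0],0,6.0],[[0,0,0],0,7.0]]'

```text
clock: 16.1
eef_pos: [651.6, 197.7, 162.3]
tcp_rot: [-3.142, -0.0, -0.002]
contact_force: [-0.1, 0.3, 0.7]
opening: 0.811
```

Request:
servo_tool --rows '[[[0,0,0],0,8.5],[[0,0,1.0],0,8.5],[[0,0,2.5],0,8.5],[[0,0,3.0],0,8.5],[[0,0,2.0],0,8.5]]'

```text
clock: 16.52
eef_pos: [652.2, 197.9, 250.4]
tcp_rot: [-3.141, -0.002, -0.002]
contact_force: [0.6, 0.0, 0.3]
opening: 1.001
```

```bash
python3 look.py s16.png 310 480 130 270; python3 - <<'E'
from h import *
f=grab('scene');P=cloud(f);P[f['depth']==0]=0;im=f['frame'].astype(int);z=P[...,2]
d=np.hypot(P[...,0]-652,P[...,1]-198);k=(d<35)&(np.abs(z-185)<5)&(im.min(2)>90);q=P[k];print('captop',len(q),q.mean(0).round(1),np.ptp(q,axis=0).round(1))
k=(np.abs(P[...,0]-513)<20)&(np.abs(P[...,1]-198)<70)&(z>66)&(z<130);q=P[k];q=q[q[:,2].argsort()];print('bat',len(q),q[-8:].mean(0).round(1),q[:8].mean(0).round(1))
E
```

```text
16.5167 [652.16770958 197.86560642 250.43785367] [0.6427223  0.01530402 0.30522014] [0.00849306 0.03545427 0.04263372] 1.000677656203604
captop 103 [654.2 197.7 185.6] [37.  37.2  9.1]
bat 67 [516.2 173.1 108.2] [518.2 189.9  70.6]
```

View pics/s16.png

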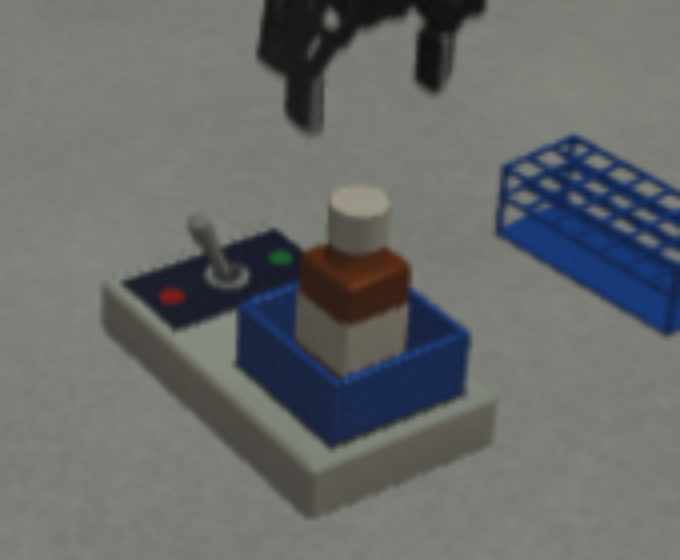

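The bottle stands by itself in the cradle, with the cap at (654,198,185) and the bat still off. Now the switch: close the fingers, move to the red side of the bat and push towards +y.

Request:
servo_tool --rows '[[[-2.8,-1.6,0],0,0],[[-2.8,-1.6,0],0,0],[[-2.8,-1.6,0],0,0],[[-2.8,-1.6,0],0,0],[[-2.8,-1.6,0],0,0]]'

```text
clock: 17.03
eef_pos: [509.8, 117.0, 247.0]
tcp_rot: [3.141, 0.001, -0.002]
contact_force: [1.0, -0.7, -0.6]
opening: 0.29
```

Request:
servo_tool --rows '[[[0,0,-2.0],0,0],[[0,0,-3.5],0,0],[[0,0,-3.5],0,0],[[0,0,-3.5],0,0],[[0,0,-2.0],0,0]]'

```text
clock: 17.45
eef_pos: [509.6, 117.2, 99.3]
tcp_rot: [3.141, 0.003, -0.002]
contact_force: [-1.7, -0.7, 0.8]
opening: 0.003
```

Request:
servo_tool --rows '[[[0,0,-1.2],0,0],[[0,0,-0.4],0,0],[[0,0,0],0,0]]'

```text
clock: 17.7
eef_pos: [510.8, 117.5, 85.4]
tcp_rot: [3.141, 0.002, -0.002]
contact_force: [-0.6, -0.5, -0.1]
opening: -0.001
```

```bash
python3 look.py s17.png 310 480 130 270
```

```text
17.7 [510.77352503 117.53081702  85.36957981] [-0.61136978 -0.47648305 -0.09965102] [-0.01487413  0.03093748  0.0307231 ] -0.0010135222209216555
```

View pics/s17.png

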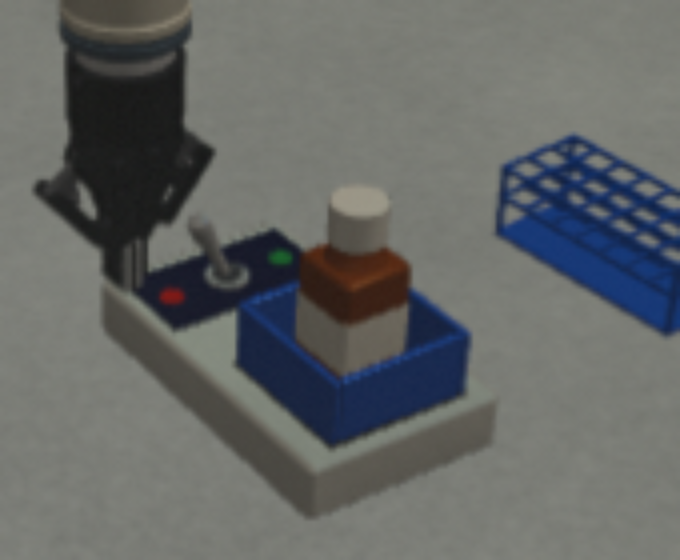

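Request:
servo_tool --rows '[[[0.2,0,1.0],0,0],[[0,1.0,0],0,0],[[0,1.0,0],0,0],[[0,1.0,0],0,0]]'

```text
clock: 18.08
eef_pos: [514.2, 149.0, 97.4]
tcp_rot: [-3.141, -0.002, -0.003]
contact_force: [-0.0, 0.3, -0.4]
opening: 0.002
```

Request:
servo_tool --rows '[[[0,0.8,0],0,0],[[0,0.8,0],0,0],[[0,0.8,0],0,0],[[0,0,0],0,0]]'

```text
clock: 18.42
eef_pos: [513.5, 173.4, 96.2]
tcp_rot: [-3.141, -0.0, -0.001]
contact_force: [0.3, 0.1, 0.1]
opening: 0.0
```

```bash
python3 look.py s18.png 310 480 130 270
```

```text
18.4167 [513.4962643  173.42683232  96.22726066] [0.30078001 0.06566872 0.14209519] [ 0.05534197  0.00496723 -0.04013191] 0.00046711841838854227
```

View pics/s18.png

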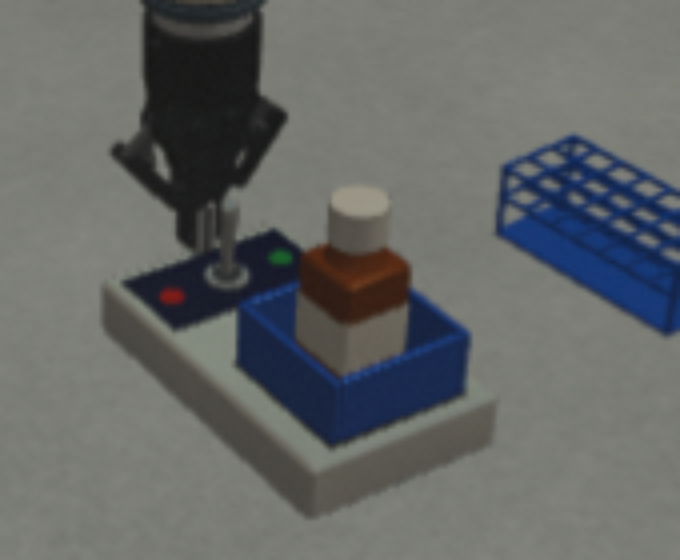

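The bat is nearly upright at (230,235) in the crop. I'll push it a little further, past the centre.

Request:
servo_tool --rows '[[[0,0.5,0],0,0],[[0,0.5,0],0,0],[[0,0.5,0],0,0],[[0,0,0],0,0]]'

```text
clock: 18.8
eef_pos: [513.6, 187.5, 96.2]
tcp_rot: [-3.141, -0.0, -0.002]
contact_force: [0.0, 0.9, 0.3]
opening: 0.002
```

```bash
python3 look.py s19.png 310 480 130 270
```

```text
18.8 [513.64510094 187.51869206  96.23685497] [0.02187712 0.89134763 0.34798305] [ 0.01166694 -0.02571528 -0.01874509] 0.001951694274580276
```

View pics/s19.png

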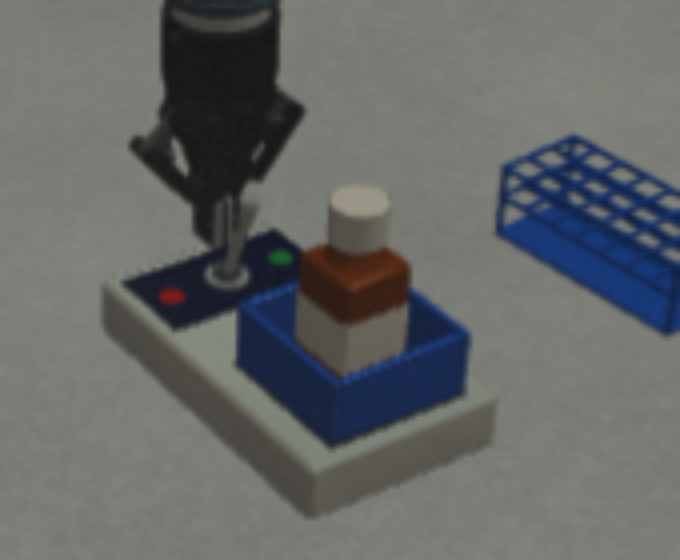

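Over the centre and on. Retreat towards the red side, then up.

Request:
servo_tool --rows '[[[0,-1.5,0],0,0],[[0,-2.5,0],0,0],[[0,-2.0,0],0,0],[[0,-0.5,0],0,0],[[0,0,2.0],0,0]]'

```text
clock: 19.27
eef_pos: [511.2, 119.9, 113.7]
tcp_rot: [3.14, 0.005, -0.004]
contact_force: [-0.6, -0.0, 0.6]
opening: -0.001
```

Request:
servo_tool --rows '[[[0,0,3.5],0,0],[[0,0,4.0],0,0],[[0,0,4.0],0,0],[[0,0,2.0],0,0],[[0,0,0],0,0]]'

```text
clock: 19.68
eef_pos: [516.2, 122.6, 256.7]
tcp_rot: [-3.139, -0.009, -0.002]
contact_force: [0.2, -0.4, -0.3]
opening: 0.001
```

Request:
servo_tool --rows '[[[0,-2.0,0],0,0],[[0,-3.0,0],0,0],[[0,-2.0,0],0,0],[[0,0,0],0,0],[[0,0,0],0,0]]'

```text
clock: 20.1
eef_pos: [513.2, 51.3, 250.6]
tcp_rot: [-3.141, 0.001, -0.004]
contact_force: [-0.2, 0.3, -0.5]
opening: -0.002
```

```bash
python3 look.py s20.png 310 480 130 270; python3 - <<'E'
from h import *
f=grab('scene');save(f,'s21.png');P=cloud(f);P[f['depth']==0]=0;im=f['frame'].astype(int);z=P[...,2]
d=np.hypot(P[...,0]-652,P[...,1]-198);k=(d<35)&(np.abs(z-185)<5)&(im.min(2)>90);q=P[k];print('captop',len(q),q.mean(0).round(1),np.ptp(q,axis=0).round(1))
k=(np.abs(P[...,0]-513)<20)&(np.abs(P[...,1]-198)<60)&(z>66)&(z<130);q=P[k];q=q[q[:,2].argsort()];print('bat',len(q),q[-8:].mean(0).round(1),q[:8].mean(0).round(1))
E
```

```text
20.1 [513.20456502  51.29117417 250.5796902 ] [-0.15706203  0.26578101 -0.48762933] [-0.02350005 -0.01907017  0.0220753 ] -0.002056201692579711
captop 105 [654.2 197.9 185.6] [39.  36.2  7.8]
bat 82 [518.5 220.9 108.6] [518.2 204.9  68.2]
```

View pics/s21.png

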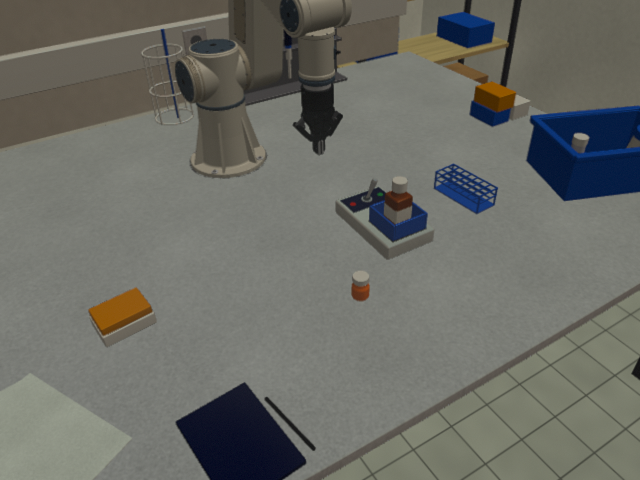

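View pics/s20.png

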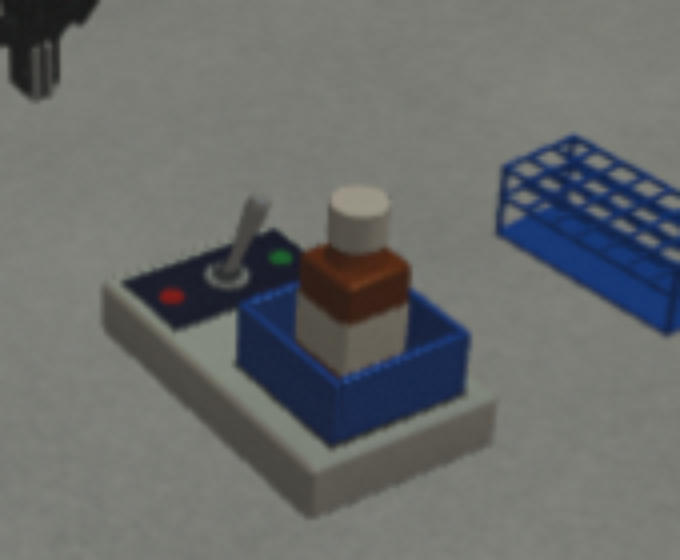

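The bat now leans towards the green dot, the bottle stands in the cradle, and the rack, tip box and jar look unmoved. Handing in.

```bash
python3 -c "
from rig import r
print(r.sign_off())"
```

```text
the job is handed in; nothing more can be done
None
```

The bottle is standing in the mixer's cradle with the switch on, and I handed the job in at about 20 s of the 70 s allowed.

**Standing it up:** I pivoted the bottle upright in the fingertips, set it on the bench and let go. It stood by itself, with a side face at 90° and the cap top at 131 mm. The first grip held too firmly for the bottle to swing, so I set it down and gripped only the end of the cap. It stuck again at about 51° while hanging. A sharp forward move and then contact with the bench brought it upright.

**Loading and switching:** I took it again from above by the cap and lowered it onto the plate. Contact came at the height expected for the plate. After it stood released in the cradle, I pushed the bat past its centre to the green side.

**Last checks:**
- **Bottle:** the cap top was at (654, 198, 186) mm, against 185 mm expected for a bottle standing on the plate. It did not move when the switch was flipped.
- **Bat:** the tip had moved from y = 173 to y = 221, on the green-dot side.
- **Bystanders:** the rack, tip box and jar look unmoved in the final picture; I judged this by eye and did not measure them.
- **Robot:** the gripper was clear of everything. The highest wrist force I saw in the readings was about 9 N.

No check failed or disagreed. The hand-in gave no verdict.

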